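# Snap the supply board onto its locking standoffs

## Robot

A 7-joint arm with a two-finger parallel gripper is mounted at the origin on the work surface. World frame = base frame: x ahead of the robot, y to its left, z up, the work surface at z = 0. Lengths are in m, angles in degrees, forces in N, time in s.
With the tool pointing down it reaches from about 0.4 to 0.875 m from the base axis. Payload 6.5 kg.
Tool frame: the origin (TCP) lies on the front face of the gripper's body, between the roots of the fingers; the fingertips stand 64 mm ahead of it and the grasp point (between the pads) lies 45 mm ahead of it (ctrl.hold_point_z is the distance from the TCP to the grasp point, in m); x points along the fingers, z is the direction in which the jaws open and shut, and the axes are right-handed (so a half turn about x gives the same grasp; the last joint's range is limited). The gripper opens to 88 mm and grips with 3 to 60 N. Pads are 18 mm wide; open, the fingers measure 123 mm over their backs; the gripper's body (75 mm by 187 mm) begins 45 mm behind the grasp point.
Start: joints at [65.134, 30.733, -0.252, 88.115, 0.149, 61.152, -4.079], TCP at [0.234, -0.607, 0.303] pointing down, gripper open.
Joint ranges: [-154.64, 154.64], [-21.42, 123.67], [-72.66, 72.17], [13.99, 137.28], [-74.86, 254.86], [10.95, 109.41], [-158.01, 158.01]. Speed limits (degrees/s): [136.94, 136.94, 180, 180, 180, 180, 180].

## Interface

Orientations are given as a 3x3 rotation matrix whose columns are the frame's x, y, z axes.
In Python, from plant import readout, eyes, job, ctrl gives the robot as it stands.
- The arm moves only by the shell command python3 -m creep 'ROWS' [FORCE]. ROWS is JSON, a list of rows, each a list of 7 numbers: the shift along the tool's x, y, z in m, then the turn, a rotation vector about the tool's x, y, z in rad, then the closure, from 0 (fully open) to 1 (shut). A call has 1 to 5 rows; each row is the pose to reach, as a shift and turn from the pose commanded when the call began, along the tool's axes at that moment; what a row does not reach only later rows make up. A row lasts 1/12 s, in which the tool goes at most 41.7 mm and 7.16 degrees, less where a joint would pass 70% of its speed; a pose out of reach is approached as far as the arm can. A call with a gripper value outside its range is refused whole. The fingers move at their own pace and stop on an object; FORCE is the grip in N (left out, the last holds). Time passes only in rows, so rows that repeat a pose let the fingers close. It gives the time, the measured TCP pose, the force and the opening at its end, in the units of the state.
- readout.sense(): the state, without advancing time (a new reading comes with each control period).
- eyes.get_image(name): name is "scene" or "top"; returns the picture (384x512x3 uint8, blue, green, red); there is no depth.
- eyes.camera_params(name): a dict with "camera_matrix" (3x3 intrinsics, pixels), "rvec" (rotation vector, rad) and "tvec" (3), from world to camera coordinates, as OpenCV has them. Camera axes: x right, y down, z forward; pixel columns grow to the right and rows downward; lengths in m; the calibration is good to about 2 mm. A picture is of the moment at which its call begins. camera_params takes no time and is no camera call.
- job.finish_job(): hands the job in, once; it reports no verdict.
The state is a dict: "time": time; "qpos": joint angles; "qvel": joint speeds; "tau": joint torques, N m; "tcp_pos": TCP position; "orientation": TCP orientation; "contact_force": force on the tool from outside, world axes, zero at the start; "torque": the same for the moment, N m; "finger_gap": opening from 0.0 (shut) to 1.0 (fully open).
Only numpy, scipy, OpenCV 4.12 (cv2) and the standard library are available. Lean on these libraries where they do the work, as an engineer would, in place of code of your own. Each camera call takes 0.05 s, during which the arm holds its last target. There are 200 camera calls.

## Task

Take the green circuit board by its heat sink, set it the right way round on the three white snap standoffs in the beige instrument base, and press it down beside each post until all three have clicked through and the board lies fully home. Press firmly but with feeling, so that the board is not cracked, and leave the other things on the bench where they are.

Things in the scene. Friction and masses are not known exactly. Their poses are not given: they have to be found in the camera images.
- board: Loose green circuit board 150 (x) x 110 (y) x 2 mm, 0.18 to 0.29 kg, lying component side up on a 2 mm blue mat. Origin: centre of underside, z up. Finned aluminium heat sink fixed in its middle, 40 (x) x 30 (y) x 30 mm tall: hold it there, across y. Blue terminal block (12 mm tall) at x = -66, y = -34; two black capacitors (14 mm tall) at x = 62, y = +-9. It cracks if loaded with over 45 N.
- enclosure: Beige instrument base, a tray 200 (x) x 150 (y) mm with 14 mm walls and a darker 26 mm end panel at its -x end; origin: centre of its underside, 14 mm above the bench, z up. It cannot slide or turn but stands on soft feet: pressed, it sinks about 0.3 mm per N (at most 11 mm) and comes back. Three white snap standoffs stand in it. The board's x, y go along the base's x, y.
- pot: Red screw-lid pot, 54 mm wide, 60 mm tall; origin at the centre of its underside. Leave alone.
- probe: Red handheld probe lying flat, 35 x 130 x 22 mm; origin under the middle of its grip. Leave alone.
- bin: Grey open parts bin, 90 x 120 x 35 mm; origin at the centre of its underside. Leave alone.
- hole0 (a point): Centre, at the board's underside, of its 10 mm square through hole at x = +62, y = +43 mm (gold-edged); it belongs on the standoff of seat0.
- hole1 (a point): Centre, at the board's underside, of its 10 mm square through hole at x = +62, y = -43 mm (gold-edged); it belongs on the standoff of seat1.
- hole2 (a point): Centre, at the board's underside, of its 10 mm square through hole at x = -62, y = 0 mm (gold-edged); it belongs on the standoff of seat2.
- seat0 (a point): Centre of the shoulder top of the standoff at x = +62, y = +43 mm of the base, 18 mm above its underside; hole0 lies here when home. Each shoulder is 18 mm wide; the post on it is 7 mm wide for 2 mm, then 4 mm, 13 mm tall in all, with two springy barb leaves spreading from its top down and outwards along y to about 15 mm width.
- seat1 (a point): The same at x = +62, y = -43 mm (hole1). A board set on the posts rests on the leaves, underside about 8 mm above the shoulders. Pushed at the pad, a post's leaves fold in with a force rising to 12 to 20 N, then snap out over the board (the force drops) and the board meets the hard shoulder. A snapped-in corner can lift by only 2 mm. 22 to 27 N on each pad is surely enough.
- seat2 (a point): The same for the standoff at x = -62, y = 0 mm of the base, which takes hole2.
- pad0 (a point): Centre of the white 14 mm square printed on the board's top face at board x = +36, y = +28 mm: a clear place to press hole0 down onto its standoff.
- pad1 (a point): Centre of the white 14 mm square printed on the board's top face at board x = +36, y = -28 mm: a clear place to press hole1 down onto its standoff.
- pad2 (a point): Centre of the white 14 mm square printed on the board's top face at board x = -38, y = 0 mm: a clear place to press hole2 down onto its standoff.
Not all that is in view belongs to the job. Several things look just like the board: the one meant starts farthest to the robot's left.

How it is judged:
By the outcome, as a careful person would: the job done as asked, in the order asked, and still so for the second after the job is handed in, with the robot touching nothing.
It also fails if it takes over 56 s, if anything falls off the work surface, if the arm or the gripper's body presses on something with over 40 N, if the wrist force passes 120 N, or if a joint passes its speed limit or range.

## Working session

There is one attempt and no reset: what is moved stays moved. The work goes in short steps, Python scripts to look and compute and a shell command to move; the robot and the scene stay as the last step left them, time stands still between calls to the robot, and variables do not carry over. Pictures are saved under pics/ and viewed, about 8 in all and at most 12, crops included, and the job is handed in when it is done.

```bash
mkdir -p pics; ls; python3 - <<'E'
from plant import readout,eyes,job,ctrl
import cv2,numpy as np
for n in("scene","top"):
    im=eyes.get_image(n);cv2.imwrite(f"pics/{n}0.png",im)
    p=eyes.camera_params(n);R=cv2.Rodrigues(np.array(p["rvec"]))[0];print(n,np.round(p["camera_matrix"],1).tolist(),"C",(-R.T@np.array(p["tvec"]).ravel()).round(3),R.round(2).tolist())
print(readout.sense(),ctrl.hold_point_z)
E
```

```text
pics
scene [[431.9, 0.0, 257.7], [0.0, 431.9, 196.6], [0.0, 0.0, 1.0]] C [ 1.094 -0.487  0.531] [[0.68, 0.73, -0.02], [0.39, -0.39, -0.84], [-0.62, 0.56, -0.55]]
top [[402.5, 0.0, 253.3], [0.0, 402.5, 188.2], [0.0, 0.0, 1.0]] C [ 0.456 -0.008  0.868] [[0.02, -1.0, -0.01], [-0.99, -0.02, -0.14], [0.14, 0.02, -0.99]]
{'time': 0.1, 'qpos': array([65.134629  , 30.77237093, -0.25430789, 88.16439051,  0.14944676,
       61.14989098, -4.08064112]), 'qvel': array([ 0.07622831, -0.12903907, -0.11650462, -0.17084145,  0.09364552,
       -0.00366793, -0.07766375]), 'tau': array([ 2.09691250e-03, -5.72082067e+01,  9.93910432e-01, -2.52234274e+01,
       -5.61204564e-02,  1.34612064e-02,  5.78935965e-05]), 'tcp_pos': array([ 0.23354047, -0.6061226 ,  0.30193988]), 'orientation': array([[-6.51160805e-04,  9.33107090e-01,  3.59598019e-01],
       [ 1.35868157e-03,  3.59598589e-01, -9.33106108e-01],
       [-9.99998865e-01, -1.19022925e-04, -1.50195191e-03]]), 'contact_force': array([-0.58516807,  0.5842213 ,  0.1933937 ]), 'torque': array([ 0.0120657 ,  0.02648199, -0.02272311]), 'finger_gap': 1.0018299052774544} 0.0453
```

View pics/scene0.png

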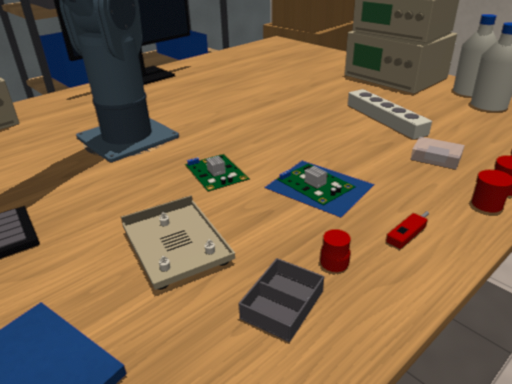

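View pics/top0.png

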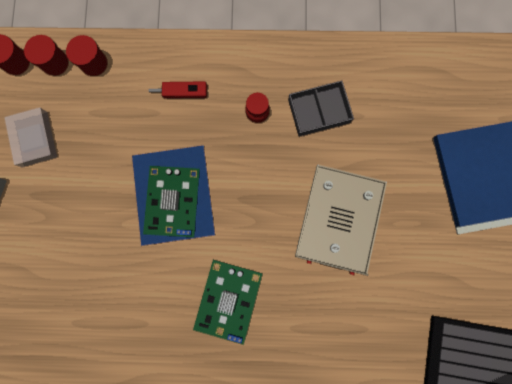

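Candidates for "board" in the top view: board on the blue mat (172,200), and board on bare wood (229,302). Image left is the robot's left (+y) and up is +x, so the one on the mat is farthest left. I'll check it in a close crop and measure.

```bash
cat >h.py <<'E'
from plant import readout,eyes,job,ctrl
import cv2,numpy as np
def cast(n,px,z):
    p=eyes.camera_params(n);R=cv2.Rodrigues(np.array(p["rvec"]))[0];t=np.array(p["tvec"]).ravel()
    u=cv2.undistortPoints(np.array(px,float).reshape(-1,1,2),np.array(p["camera_matrix"]),None)[:,0]
    C=-R.T@t;d=np.c_[u,np.ones(len(u))]@R
    return C+d*((z-C[2])/d[:,2])[:,None]
def proj(n,P):
    p=eyes.camera_params(n);return cv2.projectPoints(np.array(P,float).reshape(-1,1,3),np.array(p["rvec"]),np.array(p["tvec"]),np.array(p["camera_matrix"]),None)[0][:,0]
def rect(n,mask,z):
    c=max(cv2.findContours(mask,cv2.RETR_EXTERNAL,cv2.CHAIN_APPROX_NONE)[0],key=cv2.contourArea)
    W=cast(n,c[:,0]+0.0,z)[:,:2]; return cv2.minAreaRect((W*1000).astype(np.float32))
E
python3 - <<'E'
from h import *
im=cv2.imread("pics/top0.png");hsv=cv2.cvtColor(im,cv2.COLOR_BGR2HSV)
def sub(m,x0,y0,x1,y1):
    o=np.zeros_like(m);o[y0:y1,x0:x1]=m[y0:y1,x0:x1];return o
g=cv2.inRange(hsv,(40,60,30),(90,255,255));g=cv2.morphologyEx(sub(g,125,140,220,250),cv2.MORPH_CLOSE,np.ones((5,5)))
print("board",rect("top",g,.004))
b=cv2.inRange(hsv,(12,10,120),(40,90,255));b=cv2.morphologyEx(sub(b,285,160,395,280),cv2.MORPH_OPEN,np.ones((3,3)));
print("encl",rect("top",b,.028))
for nm,box in(("board",(135,155,210,245)),("encl",(290,160,390,280))):
    w=sub(cv2.inRange(hsv,(0,0,185),(180,40,255)),*box)
    k,l,s,c=cv2.connectedComponentsWithStats(w)
    print(nm,[(s[i,4],c[i].round(1).tolist(),cast("top",[c[i]],.004 if nm=="board" else .04)[0].round(4).tolist()) for i in range(1,k) if s[i,4]>5])
cr=np.hstack([cv2.resize(im[140:250,125:225],(380,418),interpolation=cv2.INTER_CUBIC),cv2.resize(im[160:280,290:390],(380,418),interpolation=cv2.INTER_CUBIC)])
cv2.imwrite("pics/c1.png",cr)
E
```

```text
board ((548.12841796875, 184.888916015625), (109.68828582763672, 149.37521362304688), 87.82455444335938)
encl ((517.4656982421875, -174.18701171875), (145.76641845703125, 195.3214111328125), 76.85847473144531)
board []
encl []
```

View pics/c1.png

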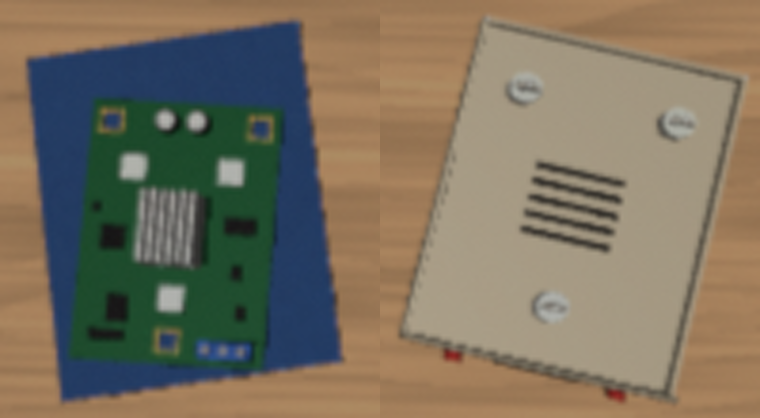

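```bash
cat >>h.py <<'E'
def blobs(n,im,box,lo,hi,amin=6):
    hsv=cv2.cvtColor(im,cv2.COLOR_BGR2HSV);m=cv2.inRange(hsv,lo,hi);o=np.zeros_like(m);x0,y0,x1,y1=box;o[y0:y1,x0:x1]=m[y0:y1,x0:x1]
    k,l,s,c=cv2.connectedComponentsWithStats(o);return [(int(s[i,4]),*c[i].round(1).tolist()) for i in range(1,k) if s[i,4]>=amin]
def fit(mod,W):
    mod=np.array(mod,float);W=np.array(W)[:,:2];a=mod.mean(0);b=W.mean(0);H=(mod-a).T@(W-b)
    th=np.arctan2(H[0,1]-H[1,0],H[0,0]+H[1,1]);R=np.array([[np.cos(th),-np.sin(th)],[np.sin(th),np.cos(th)]])
    t=b-R@a;return t,np.degrees(th),((mod@R.T+t-W)*1000).round(1).tolist()
E
python3 - <<'E'
from h import *
im=cv2.imread("pics/top0.png");s=cv2.imread("pics/scene0.png")
print("pads",blobs("top",im,(135,155,210,245),(0,0,130),(180,60,255)))
print("gold",blobs("top",im,(135,155,210,245),(15,100,90),(32,255,255),3))
print("st",blobs("top",im,(300,165,382,265),(0,0,130),(180,38,255)),blobs("top",im,(300,165,382,265),(60,3,100),(130,60,255)))
print("st scene",blobs("scene",s,(130,205,225,280),(0,0,130),(180,25,255)))
for x,y in((328,186),(345,215),(335,248)): print(cv2.cvtColor(im,cv2.COLOR_BGR2HSV)[y-1:y+2,x-4:x+5:2].tolist())
E
```

```text
pads [(12, 168.2, 171.0), (14, 176.3, 171.5), (39, 159.8, 183.5), (41, 185.4, 185.1), (7, 162.0, 194.0), (6, 175.0, 195.5), (6, 172.0, 199.5), (7, 161.0, 204.0), (41, 169.4, 218.1)]
gold [(66, 208.1, 165.2), (5, 157.0, 171.0), (3, 196.0, 172.0), (4, 151.8, 173.8), (118, 136.2, 228.8), (218, 190.8, 241.8)]
st [(60, 328.0, 184.6), (56, 368.5, 194.6), (71, 335.0, 247.8)] []
st scene []
[[[26, 15, 136], [26, 15, 132], [26, 16, 111], [22, 25, 113], [21, 28, 153]], [[30, 14, 130], [30, 11, 163], [34, 14, 151], [30, 15, 133], [23, 28, 145]], [[23, 21, 110], [38, 12, 166], [37, 13, 173], [30, 12, 166], [21, 39, 151]]]
[[[20, 49, 62], [19, 46, 78], [20, 52, 117], [19, 52, 137], [19, 52, 152]], [[19, 51, 110], [19, 51, 80], [18, 45, 57], [20, 47, 65], [20, 51, 115]], [[20, 52, 158], [19, 52, 133], [20, 53, 101], [20, 50, 76], [21, 46, 55]]]
[[[30, 11, 144], [24, 19, 136], [20, 18, 129], [30, 10, 150], [23, 20, 166]], [[30, 9, 139], [23, 15, 139], [23, 16, 148], [20, 17, 138], [21, 22, 159]], [[30, 13, 138], [35, 9, 167], [30, 10, 159], [26, 12, 143], [21, 26, 164]]]
```

```bash
cat >>h.py <<'E'
def move(target,yaw_z=None):
    s=readout.sense();R=s["orientation"];d=R.T@(np.array(target)-s["tcp_pos"])
    print("pos",s["tcp_pos"].round(4),"t",round(s["time"],2),"gap",round(s["finger_gap"],3),"F",s["contact_force"].round(1));print("shift",d.round(4))
    if yaw_z is not None:
        Z=[np.cos(np.radians(yaw_z)),np.sin(np.radians(yaw_z)),0];Y=np.cross(Z,[0,0,-1.])
        D=np.c_[[0,0,-1],Y,Z];print("turn",cv2.Rodrigues(R.T@D)[0].ravel().round(4))
E
python3 - <<'E'
from h import *
B=fit([(36,28),(36,-28),(-38,0)],cast("top",[(159.8,183.5),(185.4,185.1),(169.4,218.1)],.004)*1000);print(B)
for z in(.032,.034,.036): print(z,fit([(62,43),(62,-43),(-62,0)],cast("top",[(328,184.6),(368.5,194.6),(335,247.8)],z)*1000))
b=B[0]/1000
move([*b,.302],B[1]-90)
E
```

```text
(array([548.00109346, 185.05647811]), np.float64(-2.4927604169468913), [[81.0, -84.0], [80.4, 80.0], [-161.4, 4.1]])
0.032 (array([ 515.26247411, -177.34081087]), np.float64(-13.136298956704929), [[-55.4, -143.1], [-140.8, 250.3], [196.2, -107.3]])
0.034 (array([ 515.07304697, -176.92364638]), np.float64(-13.136298956704922), [[64.4, -65.1], [-67.6, 127.2], [3.2, -62.1]])
0.036 (array([ 514.88361984, -176.5064819 ]), np.float64(-13.136298956704943), [[184.1, 12.9], [5.6, 4.0], [-189.7, -16.9]])
pos [ 0.2335 -0.6061  0.3019] t 0.1 gap 1.002 F [-0.6  0.6  0.2]
shift [ 0.0008  0.5779 -0.6252]
turn [ 4.113e-01 -1.500e-03  4.000e-04]
```

```bash
R='[[0,0.027,-0.0292,0,0,0,0],[0,0.054,-0.0584,0,0,0,0],[0,0.081,-0.0876,0,0,0,0],[0,0.108,-0.1168,0,0,0,0],[0,0.135,-0.146,0,0,0,0]]' ; unset R
python3 -m creep '[[0,0.027,-0.0292,0,0,0,0],[0,0.054,-0.0584,0,0,0,0],[0,0.081,-0.0876,0,0,0,0],[0,0.108,-0.1168,0,0,0,0],[0,0.135,-0.146,0,0,0,0]]'
python3 -m creep '[[0,0.027,-0.0292,0,0,0,0],[0,0.054,-0.0584,0,0,0,0],[0,0.081,-0.0876,0,0,0,0],[0,0.108,-0.1168,0,0,0,0],[0,0.135,-0.146,0,0,0,0]]'
python3 -m creep '[[0,0.027,-0.0292,0,0,0,0],[0,0.054,-0.0584,0,0,0,0],[0,0.081,-0.0876,0,0,0,0],[0,0.108,-0.1168,0,0,0,0],[0,0.135,-0.146,0,0,0,0]]'
python3 -m creep '[[0,0.027,-0.0292,0,0,0,0],[0,0.054,-0.0584,0,0,0,0],[0,0.081,-0.0876,0,0,0,0],[0,0.108,-0.1168,0,0,0,0],[0,0.135,-0.146,0,0,0,0]]'
python3 -m creep '[[0,0.01,-0.01,0.1,0,0,0],[0,0.02,-0.02,0.2,0,0,0],[0,0.035,-0.037,0.3,0,0,0],[0,0.035,-0.037,0.411,0,0,0],[0,0.035,-0.037,0.411,0,0,0]]'
python3 -c "
from h import *
move([.548,.1851,.13],-92.49)"
```

```text
time: 0.52
tcp_pos: [0.3074, -0.4197, 0.3024]
orientation: [[-0.0, 0.933, 0.359], [0.0, 0.359, -0.933], [-1.0, -0.0, -0.001]]
contact_force: [2.1, 0.2, 0.4]
finger_gap: 1.004
time: 0.93
tcp_pos: [0.3807, -0.235, 0.3027]
orientation: [[-0.0, 0.933, 0.359], [-0.0, 0.359, -0.933], [-1.0, -0.0, 0.0]]
contact_force: [1.3, -0.1, -0.5]
finger_gap: 0.997
time: 1.35
tcp_pos: [0.4542, -0.0503, 0.3027]
orientation: [[-0.0, 0.933, 0.359], [-0.0, 0.359, -0.933], [-1.0, -0.0, 0.0]]
contact_force: [1.0, 0.4, -0.1]
finger_gap: 1.001
time: 1.77
tcp_pos: [0.5278, 0.1344, 0.3024]
orientation: [[-0.001, 0.933, 0.359], [-0.0, 0.359, -0.933], [-1.0, -0.001, 0.0]]
contact_force: [1.4, -0.4, -0.6]
finger_gap: 1.001
time: 2.18
tcp_pos: [0.5467, 0.1811, 0.3022]
orientation: [[-0.001, 0.999, -0.045], [0.0, -0.045, -0.999], [-1.0, -0.001, -0.0]]
contact_force: [-0.5, -0.1, -0.6]
finger_gap: 1.001
pos [0.5467 0.1811 0.3022] t 2.18 gap 1.001 F [-0.5 -0.1 -0.6]
shift [ 0.1722  0.0013 -0.004 ]
turn [-0.0013 -0.0001  0.0008]
```

```bash
python3 -m creep '[[0.036,0.001,-0.004,0,0,0,0],[0.072,0.001,-0.004,0,0,0,0],[0.108,0.001,-0.004,0,0,0,0],[0.144,0.001,-0.004,0,0,0,0],[0.172,0.001,-0.004,0,0,0,0]]' 20 >/dev/null
python3 -m creep '[[0.016,0,0,0,0,0,0],[0.03,0,0,0,0,0,0],[0.042,0,0,0,0,0,0],[0.048,0,0,0,0,0,0],[0.048,0,0,0,0,0,0]]'
python3 -c "
from h import *
move([.548,.1851,.076],-92.49);cv2.imwrite('pics/t2.png',eyes.get_image('top')[130:260,110:230].repeat(4,0).repeat(4,1));cv2.imwrite('pics/s2.png',eyes.get_image('scene')[120:240,240:400].repeat(4,0).repeat(4,1))"
```

```text
time: 3.02
tcp_pos: [0.5478, 0.1833, 0.0819]
orientation: [[-0.001, 0.999, -0.042], [-0.001, -0.042, -0.999], [-1.0, -0.001, 0.001]]
contact_force: [0.3, 0.5, 0.1]
finger_gap: 1.0
pos [0.5478 0.1833 0.0819] t 3.02 gap 1.0 F [0.3 0.5 0.1]
shift [ 0.0059  0.0002 -0.0018]
turn [0.001  0.0006 0.0011]
```

View pics/s2.png

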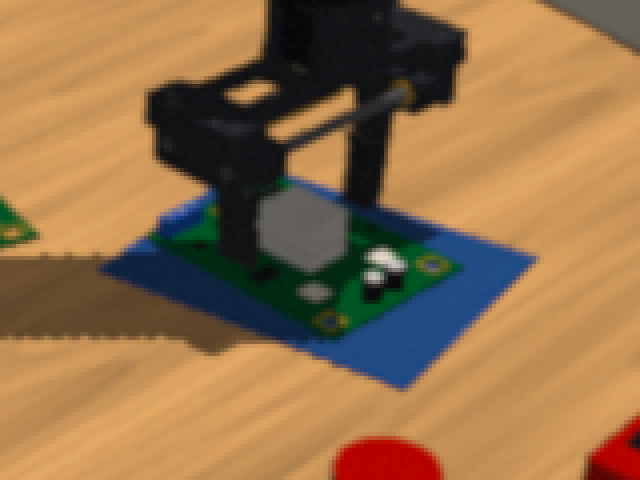

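The crop shows the fingers either side of the heat sink (about (300,230)), clear of the parts. I'll go down 5 mm, close and lift.

```bash
python3 -m creep '[[0.002,0,-0.001,0,0,0,0],[0.0045,0,-0.0018,0,0,0,0],[0.0045,0,-0.0018,0,0,0,0.4],[0.0045,0,-0.0018,0,0,0,0.6],[0.0045,0,-0.0018,0,0,0,1]]' 25
python3 -m creep '[[0,0,0,0,0,0,1],[0,0,0,0,0,0,1],[0,0,0,0,0,0,1],[0,0,0,0,0,0,1],[0,0,0,0,0,0,1]]' 25
python3 -m creep '[[0,0,0,0,0,0,1],[0,0,0,0,0,0,1],[0,0,0,0,0,0,1],[0,0,0,0,0,0,1],[0,0,0,0,0,0,1]]' 25
python3 -c "
from h import *
move([.548,.1851,.15],-92.49)"
```

```text
time: 3.53
tcp_pos: [0.5483, 0.1855, 0.0784]
orientation: [[0.0, 0.999, -0.043], [0.0, -0.043, -0.999], [-1.0, 0.0, -0.0]]
contact_force: [-0.3, 0.1, -0.5]
finger_gap: 0.799
time: 3.95
tcp_pos: [0.5482, 0.1854, 0.0782]
orientation: [[-0.0, 0.999, -0.043], [-0.0, -0.043, -0.999], [-1.0, -0.0, 0.0]]
contact_force: [0.6, 0.3, -0.3]
finger_gap: 0.419
time: 4.37
tcp_pos: [0.5482, 0.1855, 0.0782]
orientation: [[0.0, 0.999, -0.043], [0.0, -0.043, -0.999], [-1.0, 0.0, -0.0]]
contact_force: [0.2, -0.8, -0.3]
finger_gap: 0.337
pos [0.5482 0.1855 0.0782] t 4.37 gap 0.337 F [ 0.2 -0.8 -0.3]
shift [-0.0718 -0.0002  0.0004]
turn [ 0.0003 -0.0001 -0.    ]
```

```bash
python3 -m creep '[[-0.008,0,0,0,0,0,1],[-0.025,0,0,0,0,0,1],[-0.05,0,0,0,0,0,1],[-0.075,0,0,0,0,0,1],[-0.1,0,0,0,0,0,1]]' 30
python3 -m creep '[[-0.01,-0.003,0.025,0,0,0,1],[-0.01,-0.006,0.06,0,0,0,1],[-0.01,-0.009,0.095,0,0,0,1],[-0.01,-0.012,0.13,0,0,0,1],[-0.01,-0.015,0.165,0,0,0,1]]'
python3 -m creep '[[0,-0.003,0.035,0,0,0,1],[0,-0.006,0.07,0,0,0,1],[0,-0.009,0.105,0,0,0,1],[0,-0.012,0.14,0,0,0,1],[0,-0.014,0.165,0,0,0,1]]'
python3 -m creep '[[0,-0.003,0.015,0.06,0,0,1],[0,-0.006,0.028,0.12,0,0,1],[0,-0.006,0.03,0.186,0,0,1],[0,-0.006,0.03,0.186,0,0,1],[0,-0.006,0.03,0.186,0,0,1]]'
python3 -c "
from h import *
move([.515,-.177,.15],-103.14);im=eyes.get_image('top');sc=eyes.get_image('scene');cv2.imwrite('pics/t3r.png',im);cv2.imwrite('pics/s3r.png',sc)
cv2.imwrite('pics/m3.png',np.hstack([cv2.resize(im[130:310,270:430],(400,450)),cv2.resize(sc[120:300,90:250],(400,450))]))"
```

```text
time: 4.78
tcp_pos: [0.5476, 0.1852, 0.1793]
orientation: [[-0.001, 0.999, -0.043], [-0.001, -0.043, -0.999], [-1.0, -0.001, 0.001]]
contact_force: [-0.2, -0.2, -2.6]
finger_gap: 0.336
time: 5.2
tcp_pos: [0.5253, 0.0196, 0.1886]
orientation: [[-0.0, 0.999, -0.043], [-0.0, -0.043, -0.999], [-1.0, -0.0, 0.0]]
contact_force: [1.3, 0.6, -2.1]
finger_gap: 0.339
time: 5.62
tcp_pos: [0.5036, -0.1467, 0.1885]
orientation: [[-0.001, 0.999, -0.046], [-0.001, -0.046, -0.999], [-1.0, -0.001, 0.001]]
contact_force: [0.6, -0.2, -2.3]
finger_gap: 0.338
time: 6.03
tcp_pos: [0.4979, -0.1713, 0.1883]
orientation: [[-0.0, 0.974, -0.226], [0.001, -0.226, -0.974], [-1.0, -0.0, -0.001]]
contact_force: [-0.7, 0.5, -2.8]
finger_gap: 0.334
pos [ 0.4979 -0.1713  0.1883] t 6.03 gap 0.334 F [-0.7  0.5 -2.8]
shift [0.0383 0.018  0.0017]
turn [ 0.0016 -0.0007  0.0002]
```

View pics/m3.png

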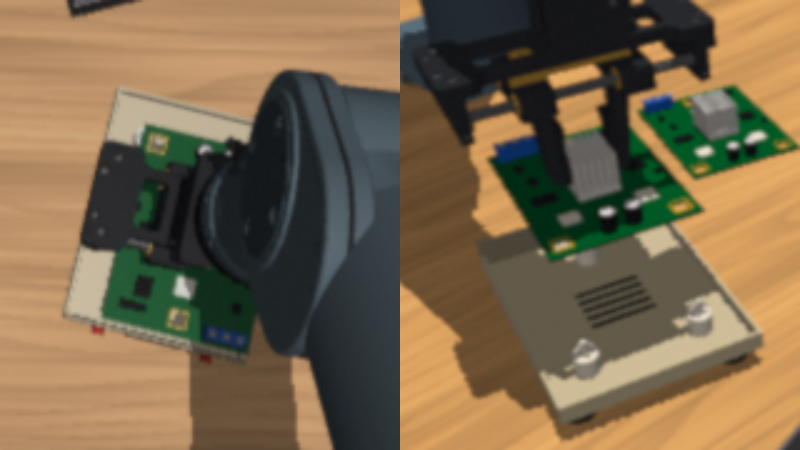

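```bash
python3 -m creep '[[0,0.008,0,0,0,0,1],[0.015,0.018,0.0017,0,0,0,1],[0.035,0.018,0.0017,0,0,0,1],[0.05,0.018,0.0017,0,0,0,1],[0.06,0.018,0.0017,0,0,0,1]]'
python3 -m creep '[[0.002,0,0,0,0,0,1],[0.002,0,0,0,0,0,1],[0.002,0,0,0,0,0,1]]'
python3 - <<'E'
from h import *
move([.515,-.177,.126],-103.14);s=readout.sense();im=eyes.get_image('top');sc=eyes.get_image('scene');cv2.imwrite('pics/t4r.png',im);cv2.imwrite('pics/s4r.png',sc)
zt=s["tcp_pos"][2]-.0782+.004
th=np.radians(-13.14);R=np.array([[np.cos(th),-np.sin(th)],[np.sin(th),np.cos(th)]])
for nm,p in dict(pad0=(36,28),pad1=(36,-28),pad2=(-38,0),h0=(62,43),h1=(62,-43),h2=(-62,0)).items():
    P=[*(R@np.array(p)/1000+[.515,-.177]),zt]
    print(nm,proj('top',P).round(1),proj('scene',P).round(1))
print(blobs('top',im,(290,160,390,280),(0,0,130),(180,38,255)));print('gold',blobs('top',im,(290,160,390,280),(15,100,90),(32,255,255),4))
print(blobs('scene',sc,(110,160,250,290),(0,0,110),(180,38,255)));print('gold',blobs('scene',sc,(110,160,250,290),(15,100,90),(32,255,255),4))
cv2.imwrite('pics/m4.png',np.hstack([cv2.resize(im[160:280,290:390],(375,450)),cv2.resize(sc[170:290,110:240],(425,450))]))
E
```

```text
time: 6.55
tcp_pos: [0.515, -0.1777, 0.1267]
orientation: [[-0.001, 0.974, -0.226], [0.001, -0.226, -0.974], [-1.0, -0.001, -0.001]]
contact_force: [0.0, -0.1, -2.4]
finger_gap: 0.336
time: 6.8
tcp_pos: [0.5155, -0.1784, 0.1268]
orientation: [[0.001, 0.974, -0.227], [-0.0, -0.227, -0.974], [-1.0, 0.001, -0.0]]
contact_force: [0.4, -0.6, -2.4]
finger_gap: 0.338
pos [ 0.5155 -0.1784  0.1268] t 6.8 gap 0.338 F [ 0.4 -0.6 -2.4]
shift [ 0.0008 -0.0008 -0.0012]
turn [ 0.0005 -0.0001 -0.001 ]
pad0 [[334.  197.3]] [[194.7 231.2]]
pad1 [[361. 204.]] [[165.1 241.4]]
pad2 [[339.4 236.2]] [[166.  215.5]]
h0 [[329.6 183.2]] [[208.2 236.2]]
h1 [[370.9 193.5]] [[161.8 252.7]]
h2 [[336.8 247.9]] [[161.8 209.3]]
[(11, 330.4, 183.1), (41, 339.8, 235.7), (14, 337.7, 247.5)]
gold [(3333, 321.9, 224.0), (4, 329.5, 180.0), (7, 333.7, 181.6), (4, 329.5, 185.8), (9, 339.9, 249.3)]
[(16, 220.9, 161.2), (25, 231.4, 174.7), (12, 222.8, 177.9), (26, 175.5, 229.6), (44, 192.0, 233.7), (22, 179.2, 239.6), (18, 164.5, 241.5), (84, 209.2, 247.7), (96, 164.1, 264.3)]
gold [(510, 128.7, 166.4), (4734, 225.1, 234.0), (16, 194.6, 177.7), (9, 143.6, 179.1), (39, 130.7, 182.5), (186, 163.9, 187.2), (105, 133.3, 196.8), (141, 168.5, 197.7), (2097, 124.2, 257.7), (124, 134.9, 207.5), (4, 163.5, 207.5), (25, 207.2, 236.6), (18, 162.3, 253.6)]
```

View pics/m4.png

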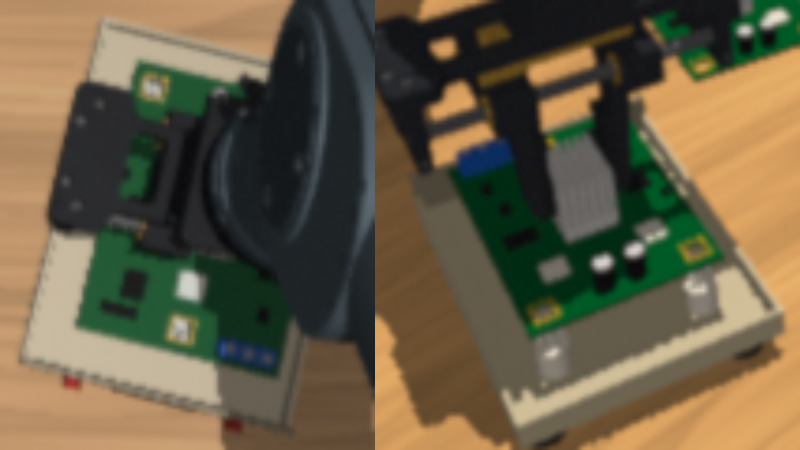

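The board is the right way round over the base. The posts show through hole0 and hole2 (330,183 and 338,248), and pad2 sits where predicted (340,236). I'll apply a 1.4 mm correction and lower it.

```bash
python3 -m creep '[[0.001,-0.0008,-0.0012,0,0,0,1],[0.003,-0.0008,-0.0012,0,0,0,1],[0.003,-0.0008,-0.0012,0,0,0,1]]'
python3 -m creep '[[0.002,0,0,0,0,0,1],[0.004,0,0,0,0,0,1],[0.005,0,0,0,0,0,1],[0.006,0,0,0,0,0,1],[0.006,0,0,0,0,0,1]]'
python3 -c "
from h import *
move([.515,-.177,.1165],-103.14)"
```

```text
time: 7.15
tcp_pos: [0.5142, -0.177, 0.1232]
orientation: [[0.0, 0.974, -0.227], [-0.0, -0.227, -0.974], [-1.0, 0.0, 0.0]]
contact_force: [-0.2, 0.6, -2.4]
finger_gap: 0.337
time: 7.57
tcp_pos: [0.5142, -0.177, 0.1169]
orientation: [[-0.0, 0.974, -0.227], [0.0, -0.227, -0.974], [-1.0, -0.0, -0.0]]
contact_force: [0.0, 0.4, -3.1]
finger_gap: 0.34
pos [ 0.5142 -0.177   0.1169] t 7.57 gap 0.34 F [ 0.   0.4 -3.1]
shift [ 0.0004  0.0008 -0.0002]
turn [ 0.0001 -0.0001  0.0004]
```

```bash
python3 -m creep '[[0.0007,0.0006,0,0,0,0,1],[0.0014,0.0006,0,0,0,0,1],[0.0014,0.0006,0,0,0,0,1]]'
python3 -m creep '[[0.0007,0,0,0,0,0,1],[0.0014,0,0,0,0,0,1],[0.0014,0,0,0,0,0,1]]'
python3 -c "
from h import *
move([.515,-.177,.1165],-103.14)
im=eyes.get_image('top');sc=eyes.get_image('scene')
cv2.imwrite('pics/m5.png',np.hstack([cv2.resize(im[160:280,290:390],(375,450)),cv2.resize(sc[190:290,130:240],(425,450))]))"
```

```text
time: 7.82
tcp_pos: [0.5151, -0.1771, 0.1158]
orientation: [[0.0, 0.974, -0.227], [0.0, -0.227, -0.974], [-1.0, 0.0, -0.0]]
contact_force: [-1.1, 0.1, -1.2]
finger_gap: 0.337
time: 8.07
tcp_pos: [0.5153, -0.177, 0.1146]
orientation: [[0.001, 0.974, -0.227], [0.0, -0.227, -0.974], [-1.0, 0.001, -0.0]]
contact_force: [0.5, 2.1, 0.6]
finger_gap: 0.335
pos [ 0.5153 -0.177   0.1146] t 8.07 gap 0.335 F [0.5 2.1 0.6]
shift [-0.0019 -0.0002  0.    ]
turn [ 0.0003 -0.0003 -0.0006]
```

View pics/m5.png

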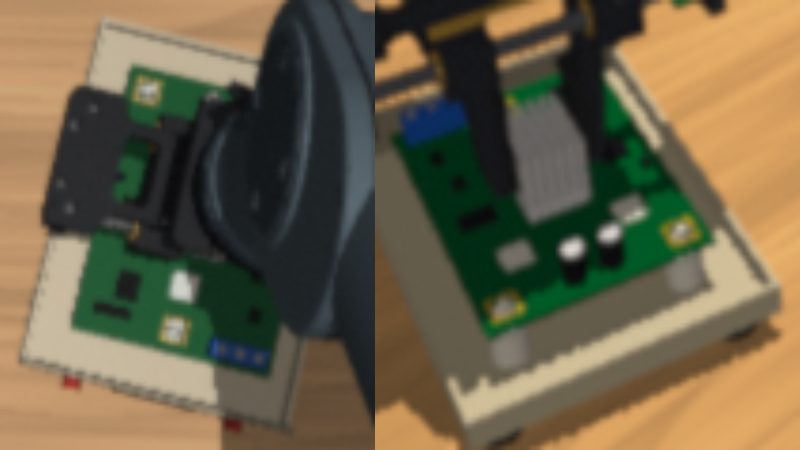

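Posts are visible inside hole0 and hole1 (680,232 and 503,307 in the crop) and in hole2, with about 3 N of support. Releasing now.

```bash
python3 -m creep '[[0,0,0,0,0,0,0.5],[0,0,0,0,0,0,0.4],[0,0,0,0,0,0,0.2],[0,0,0,0,0,0,0],[0,0,0,0,0,0,0]]'
python3 -m creep '[[-0.003,0,0,0,0,0,0],[-0.01,0,0,0,0,0,0],[-0.025,0,0,0,0,0,0.5],[-0.045,0,0,0,0,0,1],[-0.055,0,0,0,0,0,1]]'
python3 - <<'E'
from h import *
im=eyes.get_image('top');sc=eyes.get_image('scene')
th=np.radians(-13.14);R=np.array([[np.cos(th),-np.sin(th)],[np.sin(th),np.cos(th)]])
for p in((-38,0),(36,28),(36,-28)): move([*(R@np.array(p)/1000+[.515,-.177]),.17],-103.14)
cv2.imwrite('pics/m6.png',np.hstack([cv2.resize(im[160:280,290:390],(375,450)),cv2.resize(sc[190:290,130:240],(425,450))]))
E
```

```text
time: 8.58
tcp_pos: [0.5148, -0.1774, 0.1144]
orientation: [[-0.0, 0.974, -0.227], [-0.0, -0.227, -0.974], [-1.0, -0.0, 0.0]]
contact_force: [0.4, -0.4, -0.8]
finger_gap: 0.685
time: 9.0
tcp_pos: [0.5158, -0.1775, 0.1717]
orientation: [[0.002, 0.974, -0.227], [-0.001, -0.227, -0.974], [-1.0, 0.003, 0.0]]
contact_force: [0.8, -0.7, 0.1]
finger_gap: 0.666
pos [ 0.5162 -0.1776  0.1715] t 9.1 gap 0.573 F [ 0.5 -0.4  0.3]
shift [ 0.0013 -0.0393 -0.0003]
turn [ 0.      0.0003 -0.0042]
pos [ 0.5162 -0.1776  0.1715] t 9.1 gap 0.573 F [ 0.5 -0.4  0.3]
shift [ 0.0016  0.0347 -0.0283]
turn [ 0.      0.0003 -0.0042]
pos [ 0.5162 -0.1776  0.1715] t 9.1 gap 0.573 F [ 0.5 -0.4  0.3]
shift [0.0016 0.0347 0.0277]
turn [ 0.      0.0003 -0.0042]
```

View pics/m6.png

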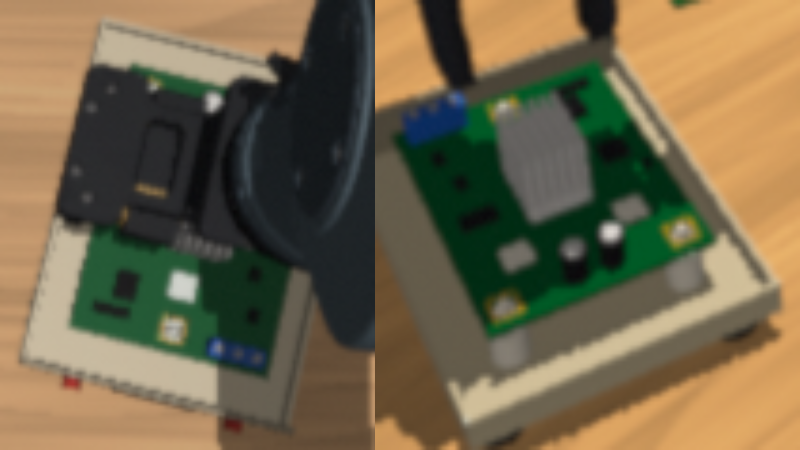

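```bash
python3 -m creep '[[0,-0.02,0,0,0,0,1],[0,-0.039,0,0,0,0,1],[0,-0.039,0,0,0,0,1],[0,-0.039,0,0,0,0,1],[0,-0.039,0,0,0,0,1]]' 20
python3 -m creep '[[0.02,0,0,0,0,0,1],[0.04,0,0,0,0,0,1],[0.055,0,0,0,0,0,1],[0.059,0,0,0,0,0,1],[0.059,0,0,0,0,0,1]]'
python3 - <<'E'
from h import *
th=np.radians(-13.14);R=np.array([[np.cos(th),-np.sin(th)],[np.sin(th),np.cos(th)]])
for p in((-38,0),): move([*(R@np.array(p)/1000+[.515,-.177]),.106],-103.14)
E
```

```text
time: 9.52
tcp_pos: [0.4774, -0.1684, 0.1692]
orientation: [[0.0, 0.974, -0.227], [0.0, -0.227, -0.974], [-1.0, 0.0, -0.0]]
contact_force: [0.3, 0.1, 0.1]
finger_gap: 0.193
time: 9.93
tcp_pos: [0.4769, -0.1681, 0.1093]
orientation: [[-0.002, 0.974, -0.227], [0.001, -0.227, -0.974], [-1.0, -0.002, -0.0]]
contact_force: [0.3, 0.6, 0.5]
finger_gap: 0.008
pos [ 0.4769 -0.1681  0.1093] t 9.93 gap 0.008 F [0.3 0.6 0.5]
shift [ 0.0033  0.0011 -0.    ]
turn [ 0.0004 -0.0003  0.0018]
```

```bash
python3 -m creep '[[0.002,0.001,0,0,0,0,1],[0.003,0.001,0,0,0,0,1],[0.004,0.001,0,0,0,0,1],[0.005,0.001,0,0,0,0,1]]' | grep -v -e or -e gap; 
python3 -m creep '[[0.001,0,0,0,0,0,1],[0.002,0,0,0,0,0,1],[0.003,0,0,0,0,0,1]]'| grep -v gap
python3 -m creep '[[0.001,0,0,0,0,0,1],[0.002,0,0,0,0,0,1]]'| grep -v gap
```

```text
time: 10.27
tcp_pos: [0.4784, -0.1688, 0.106]
time: 10.52
tcp_pos: [0.4782, -0.1687, 0.1027]
orientation: [[0.001, 0.974, -0.227], [-0.0, -0.227, -0.974], [-1.0, 0.001, 0.0]]
contact_force: [-0.6, -0.1, 5.4]
time: 10.68
tcp_pos: [0.4783, -0.1688, 0.1009]
orientation: [[0.001, 0.974, -0.227], [-0.0, -0.227, -0.974], [-1.0, 0.001, 0.0]]
contact_force: [-1.8, -0.2, 8.9]
```

```bash
python3 -m creep '[[0.001,0,0,0,0,0,1],[0.002,0,0,0,0,0,1]]'| grep -v -e or -e gap -e time
python3 -m creep '[[0.001,0,0,0,0,0,1]]'| grep -v -e ori -e gap -e time
python3 -m creep '[[0.001,0,0,0,0,0,1]]'| grep -v -e ori -e gap -e time
python3 -m creep '[[0.001,0,0,0,0,0,1]]'| grep -v -e ori -e gap -e time
```

```text
tcp_pos: [0.4783, -0.1688, 0.0992]
tcp_pos: [0.4784, -0.1688, 0.0983]
contact_force: [-3.2, -0.3, 14.7]
tcp_pos: [0.4784, -0.1688, 0.0973]
contact_force: [-0.3, 0.7, 4.7]
tcp_pos: [0.4784, -0.1688, 0.0962]
contact_force: [-2.2, 1.1, 11.2]
```

It snapped at about 15 N. I'll press on to roughly 24 N to seat it.

```bash
python3 -m creep '[[0.001,0,0,0,0,0,1]]'| grep -v -e ori -e gap -e time
python3 -m creep '[[0.001,0,0,0,0,0,1]]'| grep -v -e ori -e gap -e time
python3 -m creep '[[0.001,0,0,0,0,0,1]]'| grep -v -e ori -e gap -e time
```

```text
tcp_pos: [0.4785, -0.1688, 0.0953]
contact_force: [-2.6, 0.5, 13.8]
tcp_pos: [0.4784, -0.1688, 0.0944]
contact_force: [-3.4, 0.1, 16.5]
tcp_pos: [0.4785, -0.1688, 0.0936]
contact_force: [-3.7, -0.0, 19.8]
```

```bash
python3 -m creep '[[0.001,0,0,0,0,0,1]]'| grep -v -e ori -e gap -e time
python3 -m creep '[[0.0007,0,0,0,0,0,1],[0.0007,0,0,0,0,0,1]]'| grep -v -e ori -e gap -e time
python3 -m creep '[[-0.008,0,0,0,0,0,1],[-0.02,0,0,0,0,0,1],[-0.04,0,0,0,0,0,1],[-0.06,0,0,0,0,0,1],[-0.068,0,0,0,0,0,1]]'| grep -v -e ori -e gap
python3 - <<'E'
from h import *
th=np.radians(-13.14);R=np.array([[np.cos(th),-np.sin(th)],[np.sin(th),np.cos(th)]])
for p in((36,28),(36,-28)): move([*(R@np.array(p)/1000+[.515,-.177]),.106],-103.14)
E
```

```text
tcp_pos: [0.4785, -0.1688, 0.0928]
contact_force: [-4.8, 0.9, 20.4]
tcp_pos: [0.4785, -0.1688, 0.0922]
contact_force: [-5.3, 1.0, 22.2]
time: 12.02
tcp_pos: [0.4788, -0.1688, 0.1611]
contact_force: [-0.1, -0.5, 0.5]
pos [ 0.4788 -0.1688  0.1611] t 12.02 gap 0.001 F [-0.1 -0.5  0.5]
shift [ 0.0553  0.0729 -0.0283]
turn [ 0.0001  0.0002 -0.0029]
pos [ 0.4788 -0.1688  0.1611] t 12.02 gap 0.001 F [-0.1 -0.5  0.5]
shift [0.0553 0.0729 0.0277]
turn [ 0.0001  0.0002 -0.0029]
```

```bash
python3 -m creep '[[0,0.03,-0.012,0,0,0,1],[0,0.06,-0.024,0,0,0,1],[0,0.073,-0.028,0,0,0,1],[0,0.073,-0.028,0,0,0,1]]' >/dev/null
python3 -m creep '[[0.02,0,0,0,0,0,1],[0.04,0,0,0,0,0,1],[0.05,0,0,0,0,0,1],[0.053,0,0,0,0,0,1],[0.053,0,0,0,0,0,1]]'
python3 -m creep '[[0.001,0,0,0,0,0,1],[0.002,0,0,0,0,0,1],[0.003,0,0,0,0,0,1]]'| grep -v gap
python3 -m creep '[[0.001,0,0,0,0,0,1],[0.002,0,0,0,0,0,1]]'| grep -v gap
```

```text
time: 12.77
tcp_pos: [0.5542, -0.158, 0.105]
orientation: [[-0.002, 0.974, -0.227], [0.0, -0.227, -0.974], [-1.0, -0.002, 0.0]]
contact_force: [0.1, 0.4, 0.1]
finger_gap: 0.005
time: 13.02
tcp_pos: [0.5559, -0.1581, 0.1036]
orientation: [[0.002, 0.974, -0.227], [-0.0, -0.227, -0.974], [-1.0, 0.002, 0.0]]
contact_force: [-0.1, -0.7, 2.5]
time: 13.18
tcp_pos: [0.556, -0.1581, 0.1015]
orientation: [[0.002, 0.974, -0.227], [-0.0, -0.227, -0.974], [-1.0, 0.002, 0.0]]
contact_force: [-0.4, 0.1, 6.8]
```

```bash
python3 -m creep '[[0.001,0,0,0,0,0,1],[0.002,0,0,0,0,0,1]]'| grep -v -e ori -e gap -e time
python3 -m creep '[[0.001,0,0,0,0,0,1]]'| grep -v -e ori -e gap -e time
python3 -m creep '[[0.001,0,0,0,0,0,1]]'| grep -v -e ori -e gap -e time
python3 -m creep '[[0.001,0,0,0,0,0,1]]'| grep -v -e ori -e gap -e time
python3 -m creep '[[0.001,0,0,0,0,0,1]]'| grep -v -e ori -e gap -e time
```

```text
tcp_pos: [0.5561, -0.1581, 0.0997]
contact_force: [-1.6, 1.0, 10.8]
tcp_pos: [0.556, -0.1581, 0.0988]
contact_force: [-3.0, 0.3, 11.9]
tcp_pos: [0.5561, -0.1581, 0.098]
contact_force: [-1.6, 0.4, 13.4]
tcp_pos: [0.5562, -0.1581, 0.0972]
contact_force: [-3.1, 0.6, 14.7]
tcp_pos: [0.5562, -0.1581, 0.0964]
contact_force: [-3.7, 1.1, 17.1]
```

```bash
python3 -m creep '[[0.001,0,0,0,0,0,1]]'| grep -v -e ori -e gap -e time
python3 -m creep '[[0.001,0,0,0,0,0,1]]'| grep -v -e ori -e gap -e time
python3 -m creep '[[0.001,0,0,0,0,0,1]]'| grep -v -e ori -e gap -e time
```

```text
tcp_pos: [0.5563, -0.1581, 0.0952]
contact_force: [-3.1, 0.4, 12.8]
tcp_pos: [0.5563, -0.1581, 0.0943]
contact_force: [-3.1, 1.7, 15.6]
tcp_pos: [0.5564, -0.1581, 0.0935]
contact_force: [-3.5, 0.8, 18.4]
```

```bash
python3 -m creep '[[0.001,0,0,0,0,0,1]]'| grep -v -e ori -e gap -e time
python3 -m creep '[[0.001,0,0,0,0,0,1]]'| grep -v -e ori -e gap -e time
python3 -m creep '[[0.001,0,0,0,0,0,1],[0.001,0,0,0,0,0,1]]'| grep -v -e ori -e gap -e time
python3 -m creep '[[-0.01,0,0,0,0,0,1],[-0.025,0,0,0,0,0,1],[-0.05,0,0,0,0,0,1],[-0.068,0,0,0,0,0,1],[-0.068,0,0,0,0,0,1]]'| grep -v -e ori -e gap
python3 -m creep '[[0,0,0.02,0,0,0,1],[0,0,0.045,0,0,0,1],[0,0,0.056,0,0,0,1],[0,0,0.056,0,0,0,1]]' >/dev/null
python3 - <<'E'
from h import *
th=np.radians(-13.14);R=np.array([[np.cos(th),-np.sin(th)],[np.sin(th),np.cos(th)]])
for p in((36,-28),): move([*(R@np.array(p)/1000+[.515,-.177]),.105],-103.14)
E
```

```text
tcp_pos: [0.5564, -0.1581, 0.0927]
contact_force: [-3.9, 1.4, 20.4]
tcp_pos: [0.5564, -0.1581, 0.0919]
contact_force: [-4.7, 1.4, 23.4]
tcp_pos: [0.5564, -0.1581, 0.0911]
contact_force: [-5.7, 2.4, 23.3]
time: 14.68
tcp_pos: [0.5574, -0.1584, 0.1603]
contact_force: [1.2, -0.5, 0.5]
pos [ 0.5412 -0.2159  0.156 ] t 15.02 gap 0.001 F [ 0.5 -0.6  0.2]
shift [ 0.051   0.0017 -0.004 ]
turn [-0.0049  0.0019  0.0011]
```

```bash
python3 -m creep '[[0.02,0.001,0,0,0,0,1],[0.035,0.001,0,0,0,0,1],[0.045,0.001,0,0,0,0,1],[0.045,0.001,0,0,0,0,1]]'
python3 - <<'E'
from h import *
th=np.radians(-13.14);R=np.array([[np.cos(th),-np.sin(th)],[np.sin(th),np.cos(th)]])
for p in((36,-28),): move([*(R@np.array(p)/1000+[.515,-.177]),.105],-103.14)
E
```

```text
time: 15.35
tcp_pos: [0.5425, -0.2108, 0.1093]
orientation: [[-0.004, 0.974, -0.226], [0.002, -0.226, -0.974], [-1.0, -0.004, -0.001]]
contact_force: [0.5, -0.2, 0.8]
finger_gap: 0.005
pos [ 0.5425 -0.2108  0.1093] t 15.35 gap 0.005 F [ 0.5 -0.2  0.8]
shift [0.0043 0.0016 0.0013]
turn [ 0.0015 -0.0013  0.0043]
```

```bash
python3 -m creep '[[0.002,0.001,0.001,0,0,0,1],[0.004,0.001,0.001,0,0,0,1],[0.006,0.001,0.001,0,0,0,1],[0.007,0.001,0.001,0,0,0,1]]'| grep -v -e ori -e gap -e time
python3 -m creep '[[0.001,0,0,0,0,0,1],[0.002,0,0,0,0,0,1],[0.003,0,0,0,0,0,1]]'| grep -v -e ori -e gap -e time
python3 -m creep '[[0.001,0,0,0,0,0,1],[0.002,0,0,0,0,0,1]]'| grep -v -e ori -e gap -e time
python3 -m creep '[[0.001,0,0,0,0,0,1]]'| grep -v -e ori -e gap -e time
```

```text
tcp_pos: [0.5447, -0.2139, 0.1051]
contact_force: [0.2, -0.3, -0.3]
tcp_pos: [0.5446, -0.214, 0.1021]
contact_force: [-0.7, -0.5, 4.6]
tcp_pos: [0.5447, -0.2141, 0.1003]
contact_force: [-1.2, -0.0, 7.2]
tcp_pos: [0.5447, -0.2141, 0.0994]
contact_force: [-1.5, -1.2, 9.7]
```

```bash
python3 -m creep '[[0.001,0,0,0,0,0,1]]'| grep -v -e ori -e gap -e time
python3 -m creep '[[0.001,0,0,0,0,0,1]]'| grep -v -e ori -e gap -e time
python3 -m creep '[[0.001,0,0,0,0,0,1]]'| grep -v -e ori -e gap -e time
python3 -m creep '[[0.001,0,0,0,0,0,1]]'| grep -v -e ori -e gap -e time
python3 -m creep '[[0.001,0,0,0,0,0,1]]'| grep -v -e ori -e gap -e time
```

```text
tcp_pos: [0.5448, -0.2141, 0.0986]
contact_force: [-1.7, 1.2, 10.9]
tcp_pos: [0.5449, -0.2142, 0.0978]
contact_force: [-1.7, 0.3, 11.8]
tcp_pos: [0.5449, -0.2142, 0.0967]
contact_force: [-0.4, -0.5, 6.0]
tcp_pos: [0.5449, -0.2142, 0.0954]
contact_force: [-1.4, 0.5, 8.1]
tcp_pos: [0.5448, -0.2142, 0.0945]
contact_force: [-2.0, 0.7, 10.7]
```

```bash
python3 -m creep '[[0.001,0,0,0,0,0,1]]'| grep -v -e ori -e gap -e time
python3 -m creep '[[0.001,0,0,0,0,0,1]]'| grep -v -e ori -e gap -e time
python3 -m creep '[[0.001,0,0,0,0,0,1]]'| grep -v -e ori -e gap -e time
python3 -m creep '[[0.001,0,0,0,0,0,1]]'| grep -v -e ori -e gap -e time
python3 -m creep '[[0.001,0,0,0,0,0,1]]'| grep -v -e ori -e gap -e time
```

```text
tcp_pos: [0.5449, -0.2142, 0.0937]
contact_force: [-3.0, 0.1, 13.3]
tcp_pos: [0.5449, -0.2142, 0.0929]
contact_force: [-3.9, 1.2, 16.4]
tcp_pos: [0.5449, -0.2142, 0.0921]
contact_force: [-3.6, 0.5, 18.7]
tcp_pos: [0.5449, -0.2142, 0.0914]
contact_force: [-4.5, 1.4, 20.9]
tcp_pos: [0.5449, -0.2142, 0.0906]
contact_force: [-6.0, 1.7, 22.7]
```

Pad1 has clicked, and its unloaded height comes out at 34 mm, which is home. I'll finish this press, then re-press pads 0 and 2 to confirm they are home too.

```bash
python3 -m creep '[[0.001,0,0,0,0,0,1],[0.001,0,0,0,0,0,1]]'| grep -v -e ori -e gap -e time
python3 -m creep '[[-0.01,0,0,0,0,0,1],[-0.025,0,0,0,0,0,1],[-0.05,0,0,0,0,0,1],[-0.067,0,0,0,0,0,1],[-0.067,0,0,0,0,0,1]]'| grep -v -e ori -e gap
python3 -m creep '[[0,0,-0.02,0,0,0,1],[0,0,-0.045,0,0,0,1],[0,0,-0.057,0,0,0,1],[0,0,-0.057,0,0,0,1]]' >/dev/null
python3 -m creep '[[0.02,-0.001,0,0,0,0,1],[0.04,-0.001,0,0,0,0,1],[0.052,-0.001,0,0,0,0,1],[0.055,-0.001,0,0,0,0,1],[0.055,-0.001,0,0,0,0,1]]'| grep -v -e ori -e gap
python3 -m creep '[[0.001,0,0,0,0,0,1],[0.002,0,0,0,0,0,1],[0.003,0,0,0,0,0,1],[0.004,0,0,0,0,0,1],[0.005,0,0,0,0,0,1]]'| grep -v -e ori -e gap
```

```text
tcp_pos: [0.5449, -0.2142, 0.0898]
contact_force: [-6.0, 1.5, 23.7]
time: 17.6
tcp_pos: [0.5462, -0.2145, 0.1579]
contact_force: [1.2, 0.1, 0.2]
time: 18.35
tcp_pos: [0.5554, -0.1589, 0.0987]
contact_force: [-0.1, 0.3, -0.7]
time: 18.77
tcp_pos: [0.5569, -0.1584, 0.0956]
contact_force: [-0.3, -0.5, 6.7]
```

```bash
python3 -m creep '[[0.001,0,0,0,0,0,1],[0.002,0,0,0,0,0,1],[0.003,0,0,0,0,0,1],[0.004,0,0,0,0,0,1]]'| grep -v -e ori -e gap
python3 -m creep '[[0.001,0,0,0,0,0,1],[0.002,0,0,0,0,0,1]]'| grep -v -e ori -e gap
python3 -m creep '[[-0.01,0,0,0,0,0,1],[-0.025,0,0,0,0,0,1],[-0.05,0,0,0,0,0,1],[-0.067,0,0,0,0,0,1],[-0.067,0,0,0,0,0,1]]'| grep -v -e ori -e gap
python3 -m creep '[[0,-0.03,0.012,0,0,0,1],[0,-0.06,0.024,0,0,0,1],[0,-0.073,0.028,0,0,0,1],[0,-0.074,0.028,0,0,0,1]]' 
python3 -m creep '[[0.02,0,0,0,0,0,1],[0.04,0,0,0,0,0,1],[0.052,0,0,0,0,0,1],[0.055,0,0,0,0,0,1],[0.055,0,0,0,0,0,1]]'| grep -v -e ori -e gap
python3 -m creep '[[0.001,0,0,0,0,0,1],[0.002,0,0,0,0,0,1],[0.003,0,0,0,0,0,1],[0.004,0,0,0,0,0,1],[0.005,0,0,0,0,0,1]]'| grep -v -e ori -e gap
```

```text
time: 19.1
tcp_pos: [0.557, -0.1584, 0.0923]
contact_force: [-5.1, 0.2, 17.8]
time: 19.27
tcp_pos: [0.557, -0.1584, 0.0908]
contact_force: [-6.3, 1.9, 22.9]
time: 19.68
tcp_pos: [0.5584, -0.1585, 0.1593]
contact_force: [0.6, -0.2, 0.2]
time: 20.02
tcp_pos: [0.474, -0.1694, 0.1549]
orientation: [[-0.004, 0.973, -0.229], [-0.0, -0.229, -0.973], [-1.0, -0.004, 0.001]]
contact_force: [0.9, 0.5, 0.7]
finger_gap: 0.006
time: 20.43
tcp_pos: [0.4779, -0.1681, 0.0998]
contact_force: [-0.3, -0.6, 0.9]
time: 20.85
tcp_pos: [0.4783, -0.1687, 0.0962]
contact_force: [-0.6, 0.2, 5.5]
```

```bash
python3 -m creep '[[0.001,0,0,0,0,0,1],[0.002,0,0,0,0,0,1],[0.003,0,0,0,0,0,1],[0.004,0,0,0,0,0,1]]'| grep -v -e ori -e gap
python3 -m creep '[[0.001,0,0,0,0,0,1],[0.002,0,0,0,0,0,1]]'| grep -v -e ori -e gap
python3 -m creep '[[-0.015,0,0,0,0,0,1],[-0.05,0,0,0,0,0,1],[-0.085,0,0,0,0,0,1],[-0.12,0,0,0,0,0,1],[-0.15,0,0,0,0,0,1]]'| grep -v -e ori -e gap
python3 -m creep '[[0,0,-0.04,0,0,0,1],[0,0,-0.08,0,0,0,1],[0,0,-0.12,0,0,0,1],[0,0,-0.16,0,0,0,1],[0,0,-0.2,0,0,0,1]]'| grep -v -e ori -e gap
python3 -m creep '[[0,0,-0.04,0,0,0,1],[0,0,-0.06,0,0,0,1],[0,0,-0.06,0,0,0,1],[0,0,-0.06,0,0,0,1]]'| grep -v -e ori -e gap
python3 - <<'E'
from h import *
im=eyes.get_image('top');sc=eyes.get_image('scene')
th=np.radians(-13.14);R=np.array([[np.cos(th),-np.sin(th)],[np.sin(th),np.cos(th)]])
M=[(36,28),(36,-28),(-38,0)]
for p in M: print('exp home',proj('scene',[*(R@np.array(p)/1000+[.515,-.177]),.034])[0].round(1),proj('top',[*(R@np.array(p)/1000+[.515,-.177]),.034])[0].round(1))
print(blobs('top',im,(290,160,390,280),(0,0,130),(180,38,255),12));print(blobs('scene',sc,(130,190,240,290),(0,0,100),(180,38,255),10))
cv2.imwrite('pics/m7.png',np.hstack([cv2.resize(im[160:280,290:390],(375,450)),cv2.resize(sc[190:290,130:240],(425,450))]))
E
```

```text
time: 21.18
tcp_pos: [0.4784, -0.1688, 0.0928]
contact_force: [-2.8, 0.9, 16.2]
time: 21.35
tcp_pos: [0.4784, -0.1687, 0.0911]
contact_force: [-5.0, 1.2, 21.3]
time: 21.77
tcp_pos: [0.4779, -0.1686, 0.242]
contact_force: [0.9, -0.2, 0.8]
time: 22.18
tcp_pos: [0.5234, 0.0279, 0.24]
contact_force: [0.6, 0.5, -0.6]
time: 22.52
tcp_pos: [0.5368, 0.0857, 0.2396]
contact_force: [0.3, -0.1, 0.1]
exp home [195.7 239.2] [332.3 198.3]
exp home [166.5 249.6] [358.7 205. ]
exp home [167.3 223.3] [337.7 236.4]
[(15, 328.5, 183.7), (22, 345.9, 186.9), (22, 354.1, 189.1), (15, 368.3, 193.7), (50, 332.5, 197.6), (51, 358.9, 204.5), (261, 344.9, 217.0), (51, 337.8, 235.6), (19, 335.3, 246.9)]
[(413, 174.1, 226.3), (62, 194.1, 241.6), (10, 209.1, 241.0), (43, 166.9, 249.8), (24, 181.2, 248.5), (20, 210.4, 251.9), (24, 163.3, 259.0), (24, 165.2, 268.7)]
```

View pics/m7.png

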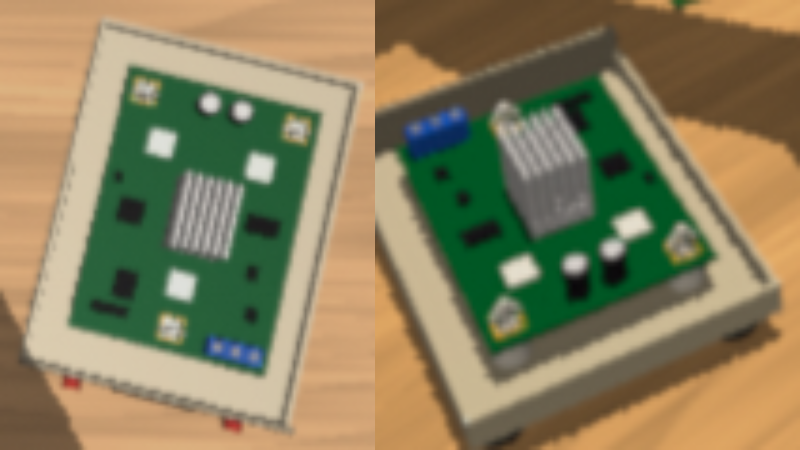

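All three barbs stand above the board (crop 683,242; 508,315; 505,115), and the pads are within about 1 px of their home positions in the top view.

```bash
python3 -c "
from h import *
print(job.finish_job())"
```

```text
the job is handed in; nothing more can be done
None
```

The board on the blue mat, the one farthest to the robot's left, is on its three standoffs, the right way round and fully home. I handed the job in at about 22.6 s.

- **Presses:** I lifted the board by its heat sink, lowered it onto the posts and pressed beside each one in turn. The force dropped at each click: about 15 N at pad 2, 17 N at pad 0 and 12 N at pad 1. I pressed on to about 22–24 N at each pad, then re-pressed pads 0 and 2 to about 21–23 N. No press went above about 25 N, so the 45 N crack limit was never near.
- **Height check:** the force readings put the unloaded board top at about 34 mm at all three pads, which is the home height.
- **Picture check:** the last pictures show all three barbs above the board. In the top view the pads lie within about 1 px of their expected home positions. In the scene view pads 0 and 1 are up to about 3 px off, and pad 2 merged with the heat sink so I couldn't measure it there.
- **Left alone:** the gripper ended well clear of the base. I didn't go near the pot, probe, bin or the other board, but I took no final full-bench picture to confirm they hadn't moved.

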